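Open the tea caddy and hang its scoop inside

ROBOT

A 6-joint arm with a two-finger parallel gripper is mounted at the origin on the work surface. World frame = base frame: x ahead of the robot, y to its left, z up, the work surface at z = 0. Lengths are in m, angles in rad, forces in N, time in s.
With the tool pointing down it reaches from about 0.375 to 0.925 m from the base axis. Payload 5.7 kg.
Tool frame: the origin (TCP) lies midway between the tips of the shut fingers; the grasp point (between the pads) lies 19 mm behind it; z points along the fingers, x is the direction in which the jaws open and shut, and the axes are right-handed (so a half turn about z gives the same grasp; the last joint's range is limited). The gripper opens to 88 mm and grips with 3 to 60 N. Pads are 20 mm wide; open, the fingers measure 115 mm over their backs; the gripper's body (75 mm by 178 mm) begins 61 mm behind the grasp point.
Start: joints at [1.213, 0.359, 1.51, -0, 1.272, -0.115], TCP at [0.144, 0.582, 0.223] pointing down, gripper open.
Joint ranges: [-2.97, 2.97], [-1.01, 2.36], [0.21, 2.38], [-0.96, 4.11], [0.2, 2.71], [-2.98, 2.98]. Speed limits (rad/s): [2.39, 2.39, 3.14, 3.14, 3.14, 3.14].

INTERFACE

Orientations are given as a unit quaternion [x, y, z, w].
In Python, from bench import move_ptp, servo_line, goto_joints, move_gripper, sleep, inverse_kinematics, capture, PlanningError, close_job, spot_in, silhouettes, current_clock, current_joint_pos, current_qvel, current_joint_torque, current_position, current_orientation, current_force, current_torque, current_finger_gap gives the robot as it stands. Calls block until the motion is done:
- move_ptp(position, orientation): joint-space move of the TCP to a pose.
- servo_line(position, orientation=None, rate=0.15, contact_N=None): straight line of the TCP; orientation=None keeps the orientation; rate is the mean speed in m/s. With contact_N (N) it stops when the force on the tool has changed by that much, and returns True; else False.
- goto_joints(angles): joint-space move.
- move_gripper(opening): finger opening in m; the grip force is fixed at half the most; returns when the fingers have stopped.
- sleep(seconds).
- inverse_kinematics(position, orientation): joint angles nearest the present ones, or None.
- capture(name): name is "scene" or "top" or "wrist"; returns a dict with "image" (384x512x3 uint8, blue, green, red), "range_z" (384x512 float32, m along the optical axis (not along the pixel's ray), 0 where there is no reading), "intrinsics" (3x3 intrinsics, pixels), "R" (3x3) and "t" (3): a world point X has camera coordinates R X + t. Camera axes: x right, y down, z forward; pixel columns grow to the right and rows downward; lengths in m; the calibration is good to about 2 mm. A picture is of the moment at which its call begins.
A pose or a line that the arm cannot do raises PlanningError and nothing moves.
- close_job(): hands the job in, once; it reports no verdict.
Trained networks look in the newest picture that a camera, given by its name, has taken for a name from the list of things; names that differ only in an ending like _2 or _b are one class to them, and where a whole thing is asked for, a point or a joint stands for the part that bears it (a point fixed in the world has none). Each returns a list of dicts, best first, with "conf" (0 to 1); they miss things now and then, are a little off and sometimes report something else, mostly with a low value. They report only what shows in the picture. A call takes as long as a camera call. They do not tell look-alikes from the thing itself.
- spot_in(camera, query): "xy" ([column, row] in pixels, amid what is visible of it).
- silhouettes(camera, query): "region" (384x512 bool, what is visible of it) and "xy" ([column, row] in pixels, amid what is visible of it).
Readings, each from a call of its own:
- current_clock(): time.
- current_joint_pos(): joint angles.
- current_qvel(): joint speeds.
- current_joint_torque(): joint torques, N m.
- current_position(): TCP position.
- current_orientation(): TCP orientation.
- current_force(): force on the tool from outside, world axes, zero at the start.
- current_torque(): the same for the moment, N m.
- current_finger_gap(): finger opening in m.
Only numpy, scipy, OpenCV 4.12 (cv2) and the standard library are available. Lean on these libraries where they do the work, as an engineer would, in place of code of your own. Each camera call takes 0.05 s, during which the arm holds its last target.

TASK

Get the empty tea caddy ready for filling: tip its loose lid up by the tab while the opposite edge stays on the rim, draw that edge out from under the retaining lip and lift the lid off, then lay it flat, right way up, in the middle of the round steel tray. Then take the scoop off its rail and hang it upright by its hook over the rim of the open caddy, cup inside. Do not knock over the two upturned glasses.

Things in the scene. Friction and masses are not known exactly. Their poses are not given: they have to be found in the camera images.
- caddy: Fixed open-topped rectangular steel caddy, outside 102 (x) x 82 (y) x 110 mm tall, walls 4 mm thick, floor 5 mm; origin at the centre of its underside, z up, so the rim is at z = 110 mm. Its +x side, where the lid's tab is, faces away from the robot, up to 0.5 rad either way. The scoop is to hang on its plain rim.
- caddy_lip (a point): Middle of the inner edge, on the underside, of a fixed dark retaining lip on the caddy's -x side: 47 mm from the caddy's axis, 10 mm above the rim, 60 mm wide, 4 mm thick, carried by a bracket outside the wall (x = -60 to -64 mm). The shut lid's edge lies 8 mm under it with 6 mm free above: a level lift catches; tipped up and drawn 15 to 20 mm to +x it comes free.
- lid_center (a point): Loose aluminium lid (0.12 kg), a plate 110 (x) x 90 (y) x 4 mm; this point is the centre of the plate's underside, z up. A skirt 12 mm deep, outside 88 x 68 mm, hangs inside the caddy with 3 mm play all round; the plate rests on the rim, axes as the caddy's, this point 110 mm above the caddy's origin. On the tray it rests on its skirt, this point 16 mm above the tray's origin.
- lid_tab (a point): Point to grip on the lid's upright black tab: a flat block 10 (x) x 36 (y) mm, rising 46 mm above the plate's top, 43 mm from the lid's centre towards +x. This point is on the tab's middle plane, 26 mm above the plate's top (20 mm below the tab's top) and 30 mm above the plate's underside. Axes as the lid.
- lid_heel (a point): Middle of the lid's edge opposite the tab, on the plate's underside, 55 mm from the lid's centre towards -x: the edge about which the lid tips. Axes as the lid.
- tray: Fixed round shallow steel tray, 210 mm across and 12 mm high with a low flared rim; its flat floor is about 186 mm across and 4 mm thick; origin at the centre of its underside.
- rail: Fixed scoop rail: an upright steel plate 4 mm thick (x) and 120 mm long (y), its top edge 100 mm above the counter, on a wooden foot 80 x 130 x 10 mm; origin at the centre of the foot's underside. The scoop hangs on its top edge, cup on the -x side.
- scoop_hook (a point): Loose steel scoop (0.06 kg). This point is under the bridge of its square hook, midway across the 12 mm gap (x = -6 to +6 mm), level with the wall's top when hung. z up, x from cup to the hook's free tip, which reaches 18 mm down. A strap 14 mm wide (y) goes down at x = -10 to -6 mm to the cup. At the start this point is 4 mm to +x of the rail's middle plane, axes as the rail's.
- scoop_grip (a point): Middle of the scoop's upright wooden grip above the hook: a block 10 (x) x 14 (y) mm, from 4 to 54 mm above the hook point; this point is 32 mm above and 5 mm to the -x side of the hook point. Axes as the scoop.
- scoop_cup (a point): Centre of the scoop's small cup (34 mm across, 32 mm high), 27.5 mm to the -x side of the hook point and 58 mm below it; the cup's lowest point is 74 mm below the hook point.
- glass_a: Upturned glass tumbler, 72 mm across at the counter, 120 mm tall, on the counter beyond the work (left); origin at the centre of its underside.
- glass_b: The same kind of upturned tumbler on the right.
Not all that is in view belongs to the job. What is shaped like the part that bears lid_center but blue is not meant.

How it is judged:
By the outcome, as a careful person would: the job done as asked, in the order asked, and still so for the second after the job is handed in, with the robot touching nothing.
It also fails if it takes over 64 s, if anything falls off the work surface, if the arm or the gripper's body presses on something with over 40 N, if the wrist force passes 120 N, or if a joint passes its speed limit or range.

## Working session

There is one attempt and no reset: what is moved stays moved. The work goes in short steps, each a Python script; the robot and the scene stay as the last script left them, time stands still between calls to the robot, and variables do not carry over. Pictures are saved under pics/ and viewed, and the job is handed in when it is done.

```bash
ls; mkdir -p pics
cat > h.py <<'E'
import numpy as np, cv2
from bench import *
def save(c,n): cv2.imwrite('pics/%s.png'%n,c['image'])
def world(c,u,v,z=None):
    d=c['range_z'][int(round(v)),int(round(u))] if z is None else z
    K=np.array(c['intrinsics']);p=np.linalg.inv(K)@np.array([u,v,1.])*d
    return np.array(c['R']).T@(p-np.array(c['t']))
def cloud(c,mask=None):
    K=np.array(c['intrinsics']);R=np.array(c['R']);t=np.array(c['t'])
    d=c['range_z'];m=d>0
    if mask is not None:m&=mask
    v,u=np.nonzero(m);z=d[m]
    P=np.stack([(u-K[0,2])/K[0,0]*z,(v-K[1,2])/K[1,1]*z,z],1)
    return (P-t)@R, u,v
def proj(c,X):
    p=np.array(c['R'])@np.array(X)+np.array(c['t']);q=np.array(c['intrinsics'])@p
    return q[:2]/q[2]
E
python3 - <<'E'
from h import *
print(current_clock())
for n in ['scene','top']:
    c=capture(n);save(c,n+'0');print(n,c['R'],c['t'],c['intrinsics'])
    for q in ['caddy','lid_center','lid_tab','tray','rail','scoop_hook','scoop_grip','scoop_cup','glass_a','caddy_lip','lid_heel']:
        print(q,[(np.round(s['xy']),round(s['conf'],2),np.round(world(c,*s['xy']),3)) for s in spot_in(n,q)])
print(current_clock())
E
```

```text
pics
0.0
scene [[-0.01928265  0.99976605 -0.00979877]
 [ 0.8550404   0.01141008 -0.51843584]
 [-0.51820275 -0.01837516 -0.85506039]] [ 0.02192507 -0.38292234  1.60942063] [[493.34550652   0.         254.6002016 ]
 [  0.         493.34550652 193.21767798]
 [  0.           0.           1.        ]]
caddy [(array([256., 240.]), 0.85, array([ 0.634, -0.005,  0.086]))]
lid_center [(array([164., 267.]), 0.9, array([ 0.678, -0.24 ,  0.012])), (array([255., 218.]), 0.67, array([ 0.587, -0.009,  0.114]))]
lid_tab [(array([170., 136.]), 0.82, array([ 0.264, -0.267,  0.016])), (array([253., 216.]), 0.73, array([ 0.585, -0.013,  0.117])), (array([255., 239.]), 0.73, array([ 0.633, -0.007,  0.091])), (array([160., 268.]), 0.61, array([ 0.681, -0.248,  0.017])), (array([192., 315.]), 0.22, array([ 0.832, -0.143,  0.114]))]
tray [(array([355., 224.]), 0.94, array([0.543, 0.258, 0.002]))]
rail [(array([168., 208.]), 0.96, array([ 0.505, -0.246,  0.011]))]
scoop_hook [(array([158., 190.]), 0.69, array([ 0.512, -0.255,  0.115]))]
scoop_grip [(array([158., 191.]), 0.47, array([ 0.511, -0.257,  0.11 ]))
[... 1331 characters left out ...]
61, 0.005]))]
rail [(array([340., 206.]), 0.68, array([ 0.512, -0.236,  0.008]))]
scoop_hook [(array([359., 207.]), 0.57, array([ 0.509, -0.282,  0.008]))]
scoop_grip [(array([360., 208.]), 0.89, array([ 0.499, -0.269,  0.057]))]
scoop_cup [(array([359., 214.]), 0.6, array([ 0.49 , -0.275,  0.03 ]))]
glass_a [(array([304.,  91.]), 0.9, array([ 0.776, -0.142,  0.112])), (array([189.,  96.]), 0.79, array([0.766, 0.13 , 0.12 ]))]
caddy_lip [(array([243., 196.]), 0.57, array([0.523, 0.008, 0.124]))]
lid_heel [(array([251., 173.]), 0.91, array([ 0.577, -0.012,  0.114])), (array([358., 315.]), 0.91, array([ 0.249, -0.257,  0.015])), (array([339., 141.]), 0.62, array([ 0.684, -0.244,  0.015]))]
1.2
```

View pics/scene0.png

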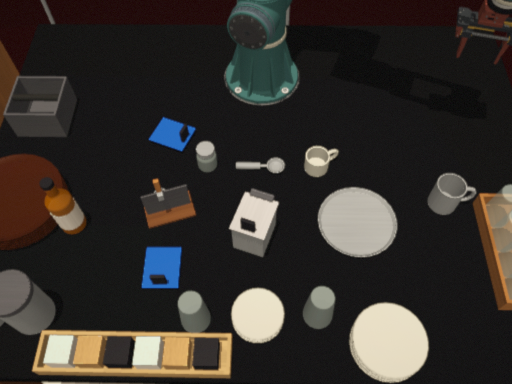

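View pics/top0.png

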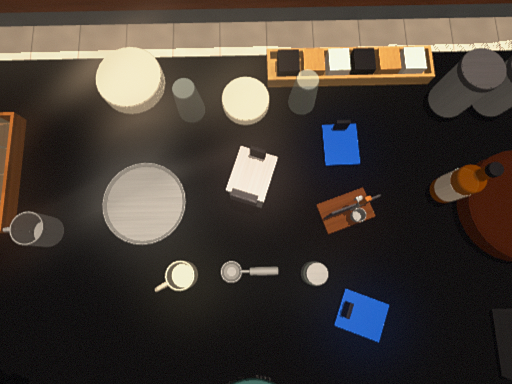

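The lid that fits is the aluminium one on the caddy: scene (255,218), top (252,172), with its black tab on the far side. The blue ones at scene (172,134) and (162,268) are look-alikes. The tray is at scene (357,221), and the rail with scoop at (167,205). Next I'll measure them.

Run:
```python
from h import *
cs={n:capture(n) for n in ['scene','top']}
a=cs['top']['image'][130:250,210:400];cv2.imwrite('pics/crop1.png',cv2.resize(a,None,fx=4,fy=4,interpolation=cv2.INTER_CUBIC))
a=cs['scene']['image'][165:265,130:290];cv2.imwrite('pics/crop2.png',cv2.resize(a,None,fx=5,fy=5,interpolation=cv2.INTER_CUBIC))
for n,c in cs.items():
    P,u,v=cloud(c)
    np.save('P_%s.npy'%n,P)
    def box(s,lab):
        Q=P[s]
        if len(Q)<5: print(n,lab,len(Q));return
        r=cv2.minAreaRect((Q[:,:2]*1000).astype(np.float32));
        print(n,lab,len(Q),'c',np.round(r[0],1),'size',np.round(r[1],1),'ang',round(r[2],1),'z',np.round(np.percentile(Q[:,2],[5,50,95])*1000,1),'med',np.round(np.median(Q[:,:2],0)*1000,1))
    near=lambda x,y,r:np.hypot(P[:,0]-x,P[:,1]-y)<r
    z=P[:,2]
    box(near(.575,-.01,.09)&(z>.108)&(z<.118),'plate')
    box(near(.575,-.01,.09)&(z>.119)&(z<.13),'lip')
    box(near(.575,-.01,.09)&(z>.14)&(z<.17),'tab')
    box(near(.575,-.01,.09)&(z>.154)&(z<.17),'tabtop')
    box(near(.51,-.25,.09)&(z>.006)&(z<.014),'foot')
    box(near(.51,-.25,.09)&(z>.095)&(z<.103),'railtop')
    box(near(.51,-.25,.09)&(z>.108)&(z<.17),'grip')
    box(near(.51,-.25,.09)&(z>.02)&(z<.075),'cup')
    box(near(.54,.26,.13)&(z>.002)&(z<.02),'tray')
    box(near(.54,.26,.13)&(z>.008)&(z<.02),'trayrim')
    for x,y in((.79,.135),(.80,-.14)): box(near(x,y,.07)&(z>.03),'glass'); box(near(x,y,.07)&(z>.112),'glasstop')
    Q=P[near(.54,.26,.14)&(z>.008)&(z<.02)];e=cv2.fitEllipse((Q[:,:2]*1000).astype(np.float32));print('ell',e)
```

```text
scene plate 1221 c [574.2 -10.3] size [ 90.4 121.9] ang 70.8 z [109.3 112.6 115.9] med [576.3  -6.8]
scene lip 185 c [571.8  -8.8] size [ 60.3 114.8] ang 71.6 z [119.8 122.6 127.1] med [5.294e+02 3.000e-01]
scene tab 108 c [620.9 -26. ] size [36.1 12.8] ang 67.0 z [141.1 156.2 161.4] med [622.  -26.3]
scene tabtop 64 c [620.9 -26. ] size [36.1 12.8] ang 67.0 z [155.1 158.6 161.6] med [620.8 -26.2]
scene foot 575 c [ 522.4 -239.9] size [111.1 130.3] ang 20.0 z [ 6.3  9.  12.6] med [ 522.5 -238.9]
scene railtop 103 c [ 510.9 -244.4] size [ 20.6 119.4] ang 18.3 z [ 95.4  98.6 102.6] med [ 511.  -249.6]
scene grip 75 c [ 508.6 -256.7] size [12.  14.2] ang 12.7 z [110.3 138.4 153.7] med [ 511.3 -255.4]
scene cup 494 c [ 489.1 -251.5] size [ 44.5 119.8] ang 17.9 z [23.2 48.5 71.5] med [ 505.8 -245.3]
scene tray 2827 c [543.  262.2] size [248.3 257.7] ang 35.6 z [ 2.2  4.2 10.8] med [536.6 264.6]
scene trayrim 363 c [537.  261.6] size [206.8 206.8] ang 58.3 z [ 8.2 10.2 13.7] med [520.9 274.1]
scene glass 885 c [793.3 142.4] size [59.  61.5] ang 12.5 z [ 39.  114.8 120.9] med [802.6 140.8]

[... 1192 characters left out ...]
.1]
top tray 5416 c [539.7 259.4] size [253.5 254.6] ang 49.8 z [ 2.4  4.7 11.2] med [533.9 261.6]
top trayrim 648 c [535.2 260.2] size [208.5 205. ] ang 89.7 z [ 8.2 10.8 14.1] med [535.6 277. ]
top glass 888 c [781.7 142. ] size [59.1 60.4] ang 60.3 z [ 38.5 108.4 121.7] med [770.5 138.5]
top glasstop 427 c [785.4 143.1] size [53.9 54.3] ang 88.1 z [114.6 119.8 122.3] med [783.8 143.1]
top glass 1037 c [ 820.2 -142.6] size [105.7  67.8] ang 25.8 z [ 35.3  94.7 121.5] med [ 790.5 -142. ]
top glasstop 412 c [ 802.7 -150.1] size [54.5 52.7] ang 1.9 z [115.8 119.9 122.2] med [ 799.9 -150.3]
ell ((535.3214111328125, 260.4273986816406), (201.0514678955078, 201.25393676757812), 32.92061996459961)
```

```bash
ls pics
```

```text
crop1.png
crop2.png
scene0.png
top0.png
```

View pics/crop1.png

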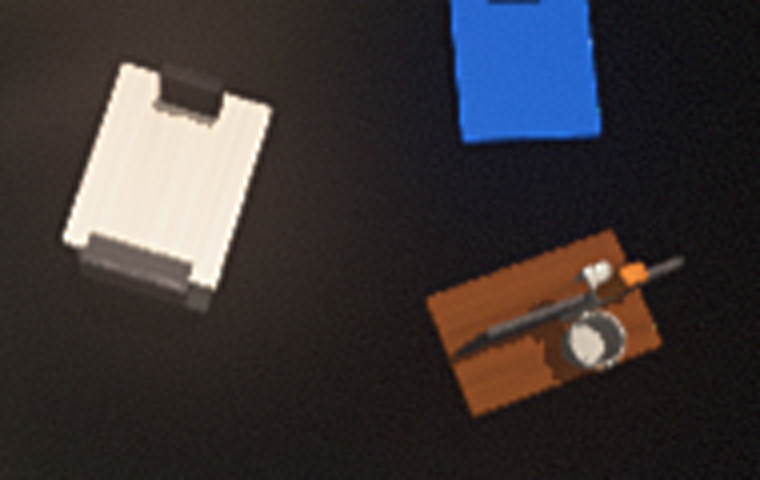

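View pics/crop2.png

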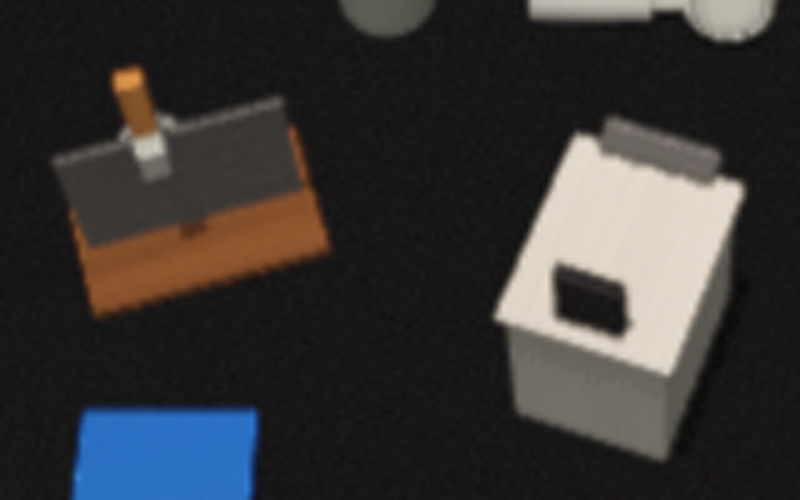

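The pictures agree with the sizes given: plate 90 mm wide with its top at z≈114, tab 36x11 mm with its top at z≈160, foot 80x130 mm, and tray rim about 207 mm across. The two cameras agree within about 3 mm. I'll check that the key poses are reachable, then start on the lid.

```bash
cat >> h.py <<'E'
from scipy.spatial.transform import Rotation as Ro
PSI=np.radians(-18.9)
TAB=np.array([.6193,-.0265,.140])
def lidR(psi,th=0): return Ro.from_euler('z',psi)*Ro.from_euler('y',-th)
FL=Ro.from_matrix(np.diag([1.,-1,-1])); FL2=Ro.from_matrix(np.diag([-1.,1,-1]))
def tool(tabpos,psi,th=0,f=FL):
    L=lidR(psi,th); return np.array(tabpos)+L.apply([0,0,-.019]), (L*f).as_quat()
XD=np.array([np.cos(PSI),np.sin(PSI),0])
HEEL=TAB-.030*np.array([0,0,1])-.098*XD
def tilted(th,draw=0,up=0,f=FL):
    tab=HEEL+lidR(PSI,th).apply([.098,0,.030])+draw*XD+np.array([0,0,up])
    return tool(tab,PSI,th,f)
TRAY=np.array([.5365,.261,0])
RPSI=np.radians(19.3)
GRIP=np.array([.507,-.257,.132])
E
python3 - <<'E'
from h import *
for f in (FL,FL2):
    for lab,(p,q) in dict(above=tool(TAB+[0,0,.1],PSI,0,f),at=tool(TAB,PSI,0,f),tip=tilted(np.radians(20),0,0,f),draw=tilted(np.radians(20),.018,.001,f),lift=tilted(np.radians(20),.018,.1,f),
      tray=tool(TRAY+[0,0,.046]+lidR(PSI).apply([.043,0,0]),PSI,0,f),scoop=tool(GRIP,RPSI,0,f),scoopup=tool(GRIP+[0,0,.13],RPSI,0,f)).items():
        j=inverse_kinematics(p,q);print(lab,np.round(p,3),None if j is None else np.round(j,2))
E
```

```text
above [ 0.619 -0.026  0.221] [-0.15  0.39  1.47 -0.    1.29  0.18]
at [ 0.619 -0.026  0.121] [-0.15  0.49  1.57 -0.    1.08  0.18]
tip [ 0.61  -0.023  0.154] [-0.1   0.31  1.86 -0.13  0.64  0.32]
draw [ 0.627 -0.029  0.155] [-0.11  0.33  1.82 -0.12  0.65  0.3 ]
lift [ 0.627 -0.029  0.254] [-0.11  0.21  1.7  -0.1   0.89  0.27]
tray [0.577 0.247 0.027] [ 0.29  0.62  1.62 -0.    0.9   0.62]
scoop [ 0.507 -0.257  0.113] [-0.59  0.43  1.7  -0.    1.01 -0.93]
scoopup [ 0.507 -0.257  0.243] [-0.59  0.3   1.55 -0.    1.29 -0.93]
above [ 0.619 -0.026  0.221] [-0.15  0.39  1.47 -0.    1.29 -2.97]
at [ 0.619 -0.026  0.121] [-0.15  0.49  1.57 -0.    1.08 -2.97]
tip [ 0.61  -0.023  0.154] [-0.1   0.31  1.86 -0.13  0.64 -2.82]
draw [ 0.627 -0.029  0.155] [-0.11  0.33  1.82 -0.12  0.65 -2.84]
lift [ 0.627 -0.029  0.254] [-0.11  0.21  1.7  -0.1   0.89 -2.88]
tray [0.577 0.247 0.027] [ 0.29  0.62  1.62 -0.    0.9  -2.52]
scoop [ 0.507 -0.257  0.113] [-0.59  0.43  1.7  -0.    1.01  2.21]
scoopup [ 0.507 -0.257  0.243] [-0.59  0.3   1.55 -0.    1.29  2.21]
```

```bash
python3 - <<'E'
from h import *
p,q=tool(TAB+[0,0,.11],PSI)
move_ptp(p,q); move_gripper(.045)
c=capture('wrist');save(c,'w1');c=capture('scene');save(c,'s1')
print('t',current_clock(),current_position())
p,q=tool(TAB,PSI)
print(servo_line(p,q,rate=.12,contact_N=6))
print(current_position(),current_force(),current_clock())
c=capture('wrist');save(c,'w2')
E
python3 -c "
import cv2,numpy as np
cv2.imwrite('pics/c3.png',np.hstack([cv2.resize(cv2.imread('pics/%s.png'%n),(400,300)) for n in('w1','w2')]))"
```

```text
t 4.9417 [ 0.61931782 -0.02653445  0.23101088]
False
[ 0.61998658 -0.02661853  0.12174621] [ 0.08096252  0.10995053 -0.26263207] 6.0083
```

View pics/c3.png

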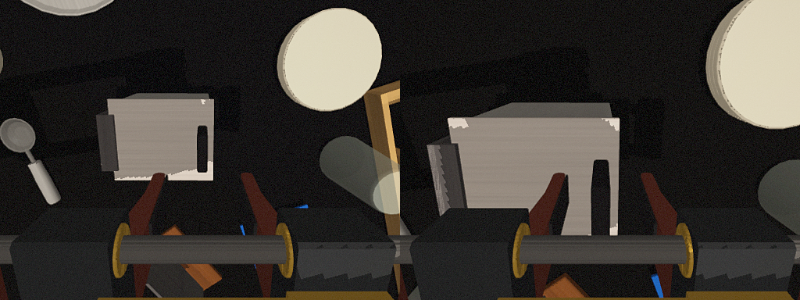

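The wrist picture shows the tab at about (600,200), midway between the fingertips at 563 and 645. I'll grip it, then tip, draw and lift.

Run:
```python
from h import *
move_gripper(0.0)
print('gap',current_finger_gap(),current_force(),current_position())
off=current_position()-tool(TAB,PSI)[0]; print('off',off)
for d in (5,10,15,20):
    p,q=tilted(np.radians(d)); servo_line(p,q,rate=.05)
    print(d,np.round(current_force(),2),np.round(current_torque(),2),round(current_finger_gap(),4),np.round(current_position()-p,4))
c=capture('scene');save(c,'s2');c=capture('top');save(c,'t2')
print(current_clock())
a=cv2.resize(cv2.imread('pics/s2.png')[170:270,190:320],(520,400),interpolation=cv2.INTER_CUBIC)
b=cv2.resize(cv2.imread('pics/t2.png')[130:230,190:260],(280,400),interpolation=cv2.INTER_CUBIC)
cv2.imwrite('pics/c4.png',np.hstack([a,b]))
```

```text
gap 0.009730565281997545 [-0.60990434  0.39329389  0.31289325] [ 0.61928036 -0.02646252  0.12108058]
off [-1.96381813e-05  3.74829580e-05  8.05845478e-05]
5 [ 0.31  0.15 -1.16] [-0.11  0.04  0.03] 0.0098 [-0.0006  0.0002  0.0001]
10 [-0.18 -0.35 -0.52] [-0.07  0.15 -0.01] 0.0097 [-0.0001  0.     -0.0002]
15 [ 0.54  0.49 -1.09] [-0.05  0.18  0.03] 0.0096 [ 0.0001 -0.     -0.0003]
20 [ 0.55  0.14 -0.93] [0.   0.22 0.05] 0.0097 [ 0.0001 -0.0001 -0.0003]
8.0917
```

View pics/c4.png

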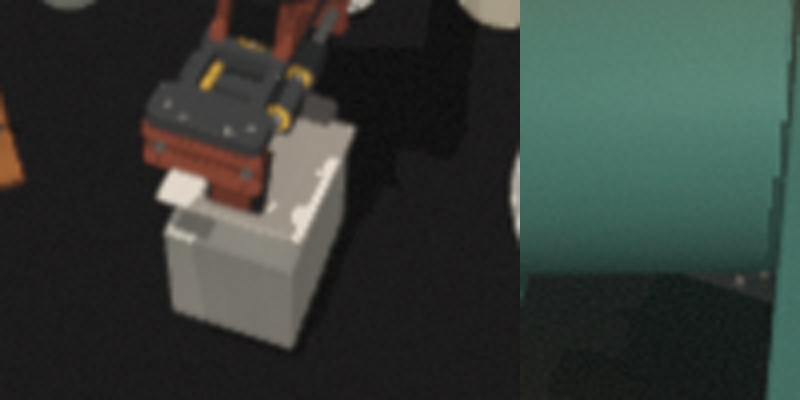

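The lid is tipped with its far edge raised, and the wrist carries about 1 N, roughly the lid's weight. Next comes the draw of 19 mm, then the lift.

Run:
```python
from h import *
p,q=tilted(np.radians(20),.019,.0010)
print(servo_line(p,q,rate=.05,contact_N=8),np.round(current_force(),2),np.round(current_position()-p,4))
p,q=tilted(np.radians(20),.022,.04)
print(servo_line(p,q,rate=.06,contact_N=8),np.round(current_force(),2),np.round(current_position()-p,4))
p,q=tilted(np.radians(20),.022,.13)
print(servo_line(p,q,rate=.15),np.round(current_force(),2),current_clock(),current_finger_gap())
p,q=tool(TAB+[0,0,.14],PSI); servo_line(p,q,rate=.15)
c=capture('scene');save(c,'s3')
cv2.imwrite('pics/c5.png',cv2.resize(c['image'][120:300,120:360],(800,600),interpolation=cv2.INTER_CUBIC))
```

```text
False [ 1.17 -0.24 -1.98] [ 0.0001 -0.0001 -0.0002]
False [ 0.36 -0.34 -0.43] [-0.0003  0.     -0.0001]
False [-0.45 -0.34 -1.69] 10.175 0.010083870273390654
```

View pics/c5.png

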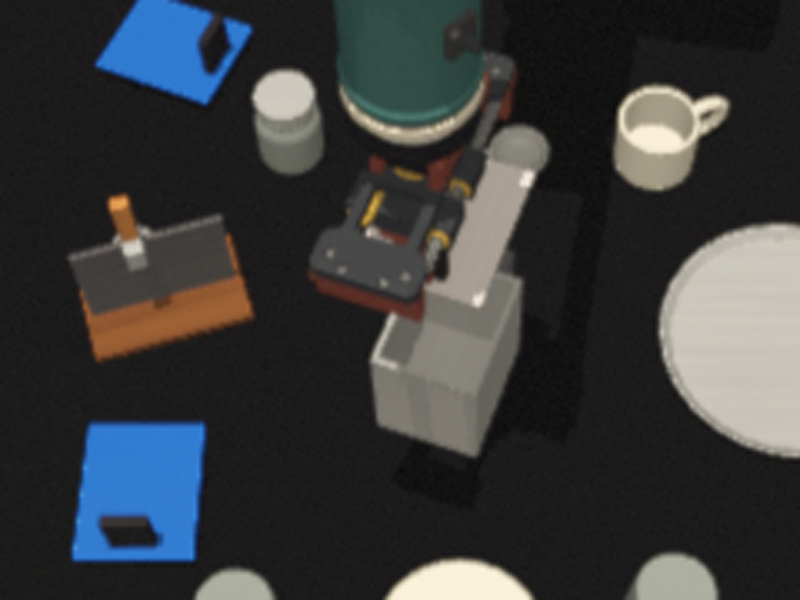

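The lid is off and held level. Now the tray.

Run:
```python
from h import *
T=TRAY+lidR(PSI).apply([.043,0,0])
p,q=tool(T+[0,0,.20],PSI); move_ptp(p,q)
p,q=tool(T+[0,0,.065],PSI); servo_line(p,q,rate=.15)
p,q=tool(T+[0,0,.0435],PSI); print(servo_line(p,q,rate=.03,contact_N=3),current_position()-p,current_force(),current_clock())
move_gripper(.04)
p,q=tool(T+[0,0,.15],PSI); servo_line(p,q,rate=.12)
p,q=tool(GRIP+[0,0,.14],RPSI); move_ptp(p,q)
print(current_clock())
for n in('scene','top'):
    c=capture(n);save(c,n+'4');P,u,v=cloud(c)
    z=P[:,2];r=np.hypot(P[:,0]-.536,P[:,1]-.261)<.09
    for lo,hi in((.013,.026),(.055,.075)):
        Q=P[r&(z>lo)&(z<hi)]; 
        if len(Q)>5: print(n,len(Q),cv2.minAreaRect((Q[:,:2]*1000).astype(np.float32)),np.median(Q[:,2]))
a=cv2.resize(cv2.imread('pics/scene4.png')[150:280,280:420],(400,370));b=cv2.resize(cv2.imread('pics/top4.png')[140:270,80:220],(400,370))
cv2.imwrite('pics/c6.png',np.hstack([a,b]))
```

```text
True [-2.95292970e-04 -6.60018833e-05  2.44056299e-03] [0.47671132 0.31947174 3.7147016 ] 13.4917
17.0583
scene 1092 ((537.2687377929688, 261.16168212890625), (89.68830108642578, 112.81293487548828), 70.90489959716797) 0.01868532818795949
scene 71 ((578.5159912109375, 247.0315704345703), (35.22128677368164, 13.187471389770508), 68.94254302978516) 0.06330430681861163
top 1466 ((535.4769897460938, 260.20074462890625), (91.50859069824219, 109.68424224853516), 71.3828125) 0.020303767074707477
top 72 ((575.9041137695312, 245.61865234375), (34.33489227294922, 9.77209186553955), 70.62035369873047) 0.06571675274722019
```

View pics/c6.png

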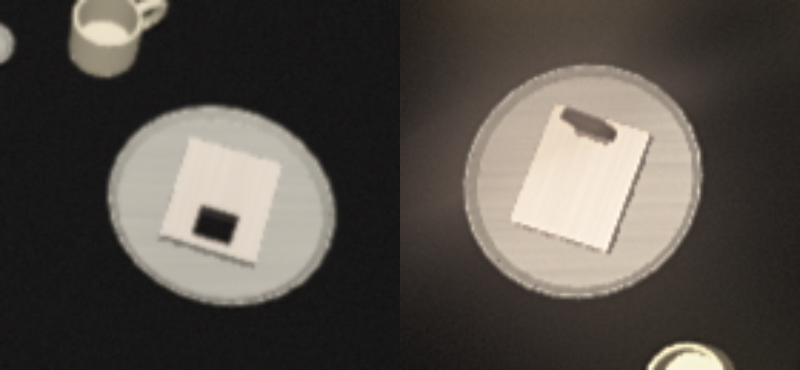

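View pics/scene4.png

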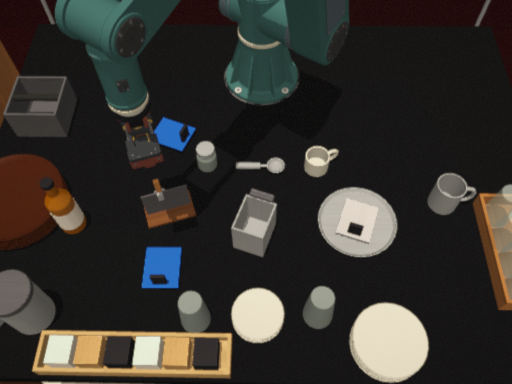

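The lid lies right way up with its centre at (536.4, 260.7). The tray centre is at (536.4, 261), so it is within about 1 mm. The caddy is open. Before going on I'll measure the rim and re-measure the scoop grip, using the wrist camera as well.

Run:
```python
from h import *
for n in('scene','top','wrist'):
    c=capture(n)
    if n=='wrist':save(c,'w5')
    P,u,v=cloud(c);z=P[:,2]
    near=lambda x,y,r:np.hypot(P[:,0]-x,P[:,1]-y)<r
    def box(s,lab):
        Q=P[s]
        if len(Q)<8: print(n,lab,len(Q));return
        r=cv2.minAreaRect((Q[:,:2]*1000).astype(np.float32))
        print(n,lab,len(Q),np.round(r[0],1),np.round(r[1],1),round(r[2],1),np.round(np.percentile(z[s],[5,50,95])*1000,1))
    s=near(.579,-.0125,.085)&(z>.105)&(z<.115)
    # caddy frame
    D=(P[:,:2]-[.579,-.0125]);cx=D@XD[:2];cy=D@np.array([-XD[1],XD[0]])
    box(s&(cx>-40),'rim+x part')
    e=s&(cx>38)&(abs(cy)<35); print(n,'+x wall cx',np.round(np.percentile(cx[e],[2,50,98])*1000,1) if e.sum() else None, e.sum())
    for sg in(1,-1):
        e=s&(cy*sg>30)&(abs(cx)<35); print(n,'y wall',np.round(np.percentile(cy[e],[2,50,98])*1000,1) if e.sum()>3 else None)
    box(near(.507,-.257,.03)&(z>.12)&(z<.17),'grip')
    box(near(.507,-.257,.03)&(z>.148)&(z<.17),'griptop')
print(current_clock())
```

```text
scene rim+x part 243 [575.3 -11. ] [ 83.4 112.6] 71.4 [105.4 108.3 112. ]
scene +x wall cx None 0
scene y wall None
scene y wall None
scene grip 57 [ 508.3 -256.7] [11.4 13.7] 15.7 [124.3 143.7 154.8]
scene griptop 23 [ 508.3 -256.5] [11.4 12.8] 15.7 [148.3 151.7 155. ]
top rim+x part 279 [571.9 -10.8] [ 82.3 115.8] 71.0 [106.5 110.1 112.4]
top +x wall cx None 0
top y wall None
top y wall None
top grip 57 [ 506.1 -257.7] [10.  13.9] 18.3 [124.4 150.8 155.9]
top griptop 33 [ 505.8 -258.1] [ 9.4 12.9] 25.0 [149.6 153.6 156.4]
wrist rim+x part 0
wrist +x wall cx None 0
wrist y wall None
wrist y wall None
wrist grip 308 [ 505.8 -257.2] [ 9.6 14. ] 17.5 [124.2 152.9 154.6]
wrist griptop 212 [ 506.  -257.2] [ 8.7 14. ] 19.4 [151.4 153.5 154.8]
17.3083
```

View pics/w5.png

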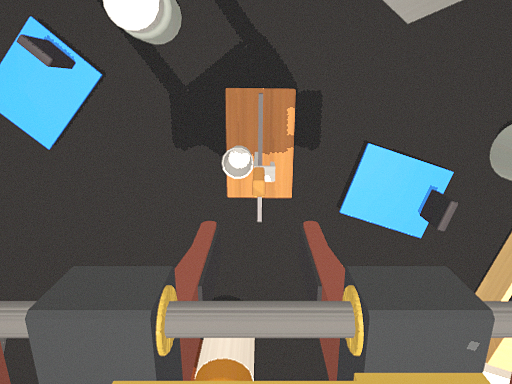

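Run:
```python
from h import *
for n in('scene','top'):
    c=capture(n);P,u,v=cloud(c);z=P[:,2]
    D=(P[:,:2]-[.579,-.0125]);cx=D@XD[:2];cy=D@np.array([-XD[1],XD[0]])
    s=(abs(cx)<.06)&(abs(cy)<.05)&(z>.106)&(z<.116)
    e=s&(cx>.038)&(abs(cy)<.033); print(n,'+x wall',np.round(np.percentile(cx[e],[2,50,98])*1000,1),e.sum(),'slope deg',np.degrees(np.polyfit(cy[e],cx[e],1)[0]))
    for sg in(1,-1):
        e=s&(cy*sg>.028)&(abs(cx)<.04); print(n,'y wall',np.round(np.percentile(cy[e],[2,50,98])*1000,1),e.sum(),'slope',np.degrees(np.polyfit(cx[e],cy[e],1)[0]))
    Q=P[s&(cx>-.045)]; r=cv2.minAreaRect((Q[:,:2]*1000).astype(np.float32));print(r)
    b=(np.hypot(P[:,0]-.5,P[:,1]+.44)<.12)&(z>.1); print('bottle',np.round(np.median(P[b],0),3),z[b].max() if b.any() else 0)
```

```text
scene +x wall [46.9 49.3 51.7] 47 slope deg 0.8879405148924805
scene y wall [37.2 39.8 41.7] 46 slope -0.15220456536622748
scene y wall [-40.3 -38.1 -35.8] 50 slope -0.5215569796296391
((582.9923706054688, -13.19296646118164), (82.35223388671875, 97.04936218261719), 71.06000518798828)
bottle [ 0.561 -0.488  0.146] 0.667616869452241
top +x wall [45.1 47.5 50.1] 67 slope deg 0.25645641972501043
top y wall [36.  37.8 40.1] 68 slope -0.030202889568203068
top y wall [-41.8 -39.8 -37.9] 64 slope -0.24673978222453863
((581.2955322265625, -14.224010467529297), (82.09878540039062, 95.03095245361328), 71.20248413085938)
bottle [nan nan nan] 0
  return _methods._mean(a, axis=axis, dtype=dtype,
  ret = um.true_divide(
```

Run:
```python
from h import *
G=np.array([.506,-.2572,.132]); RP=np.radians(18.9)
p,q=tool(G+[0,0,.06],RP); servo_line(p,q,rate=.15)
p,q=tool(G,RP); print(servo_line(p,q,rate=.08,contact_N=5),np.round(current_position()-p,4))
move_gripper(0.0)
print('gap',current_finger_gap(),np.round(current_force(),2))
p,q=tool(G+[0,0,.03],RP); print(servo_line(p,q,rate=.05,contact_N=8),np.round(current_force(),2))
p,q=tool(G+[0,0,.13],RP); servo_line(p,q,rate=.15)
C=np.array([.579,-.0125,0])+.043*XD*1.0; C=C+XD*.001; C[2]=.262
p,q=tool(C,PSI); servo_line(p,q,rate=.15)
print(current_clock(),current_finger_gap())
for n in('scene','top','wrist'): c=capture(n);save(c,n+'6')
a=cv2.resize(cv2.imread('pics/scene6.png')[130:280,160:340],(400,334));b=cv2.resize(cv2.imread('pics/wrist6.png'),(400,334))
cv2.imwrite('pics/c7.png',np.hstack([a,b]))
```

```text
False [ 0.0004 -0.0002  0.0004]
gap 0.009972971782411022 [-0.76  0.59  2.02]
False [ 0.1  -0.55 -1.36]
23.0 0.009831409920181021
```

View pics/c7.png

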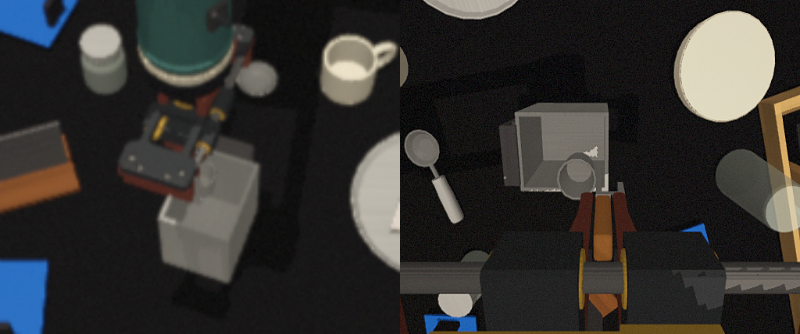

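The scoop is held upright above the open caddy. Using the wrist depth I'll check where the wall, hook and cup sit relative to each other.

Run:
```python
from h import *
c=capture('wrist');P,u,v=cloud(c);z=P[:,2]
D=(P[:,:2]-[.579,-.0125]);cx=D@XD[:2];cy=D@np.array([-XD[1],XD[0]])
def st(s,l): print(l,s.sum(),'cx',np.round(np.percentile(cx[s],[2,50,98])*1000,1),'cy',np.round(np.percentile(cy[s],[2,50,98])*1000,1),'z',np.round(np.percentile(z[s],[2,50,98])*1000,1)) if s.sum() else print(l,0)
s=(z>.106)&(z<.114)&(abs(cx)<.06)&(abs(cy)<.05)
st(s&(cx>.04)&(abs(cy)<.033),'+x wall'); st(s&(cy>.03)&(abs(cx)<.04),'+y wall')
st((z>.15)&(z<.20)&(abs(cx)<.07)&(abs(cy)<.05),'cup')
st((z>.18)&(z<.20)&(abs(cx)<.07)&(abs(cy)<.05)&(cx<.035),'cuprim')
st((z>.222)&(z<.236)&(abs(cx-.05)<.03)&(abs(cy)<.05),'bridge')
st((z>.205)&(z<.222)&(abs(cx-.05)<.03)&(abs(cy)<.05),'tip')
```

```text
+x wall 356 cx [45.7 47.5 49.3] cy [-31.    1.2  31.5] z [108.3 109.7 111. ]
+y wall 476 cx [-38.3  -0.1  38.5] cy [37.5 39.3 41.1] z [108.3 109.7 111.2]
cup 2163 cx [ 6.3 20.3 41.8] cy [-15.5  -4.4  14.7] z [157.5 171.8 188.9]
cuprim 577 cx [ 5.3 15.5 34.4] cy [-16.4  -4.5  15.3] z [180.3 186.5 188.4]
bridge 194 cx [38.9 46.  58.3] cy [4.2 5.7 6.3] z [222.5 230.3 234.6]
tip 115 cx [38.6 42.1 58.2] cy [0.6 5.8 6.2] z [206.  215.7 221.8]
```

The wall spans cx 45.5–49.5 mm and the hook gap about 43–55 mm, with the cup clear inside. I'll lower it.

Run:
```python
from h import *
C=np.array([.579,-.0125,0])+.044*XD
def at(z,dx=0):
    T=C+dx*XD; T=np.array([T[0],T[1],z]); return tool(T,PSI)
p,q=at(.165); print(servo_line(p,q,rate=.1,contact_N=4),np.round(current_force(),2))
p,q=at(.138); r=servo_line(p,q,rate=.025,contact_N=2.5); pos=current_position()
print(r,np.round(pos+[0,0,.019],4),np.round(current_force(),2))
z=pos[2]+.019
p,q=at(z+.0005,.004); print(servo_line(p,q,rate=.02,contact_N=2.5),np.round(current_position()-p,4),np.round(current_force(),2),current_clock())
for n in('scene','wrist'): c=capture(n);save(c,n+'7')
a=cv2.resize(cv2.imread('pics/scene7.png')[130:280,160:340],(400,334));b=cv2.resize(cv2.imread('pics/wrist7.png'),(400,334))
cv2.imwrite('pics/c8.png',np.hstack([a,b]))
```

```text
False [-0.18 -0.15 -0.08]
True [ 0.6204 -0.0267  0.1422] [-1.26  0.3   5.04]
True [-0.0029  0.0009 -0.0005] [ 0.77 -0.02  3.48] 25.3833
```

View pics/c8.png

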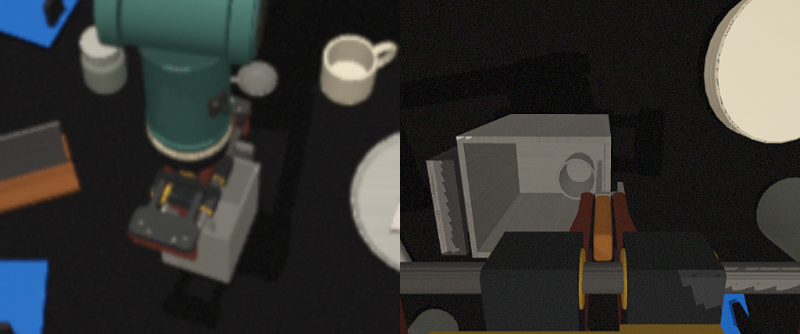

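It seated at the expected height: grip z 0.1422 against 0.142. I'll ease it outwards until the strap meets the wall, then release.

Run:
```python
from h import *
C=np.array([.579,-.0125,0])+.044*XD
def at(z,dx=0):
    T=C+dx*XD; T=np.array([T[0],T[1],z]); return tool(T,PSI)
p,q=at(.1432,.001); servo_line(p,q,rate=.02)
p,q=at(.1432,.0045); print(servo_line(p,q,rate=.015,contact_N=2),np.round((current_position()-at(.1432)[0])@XD,4),np.round(current_force(),2))
dx=(current_position()-at(.1432)[0])@XD-.0003
p,q=at(.1422,dx); servo_line(p,q,rate=.02); print(np.round(current_force(),2))
move_gripper(.03); print(np.round(current_force(),2))
p,q=at(.25,dx); print(servo_line(p,q,rate=.08,contact_N=4))
c=capture('wrist');save(c,'w9')
P,u,v=cloud(c);z=P[:,2]
D=(P[:,:2]-[.579,-.0125]);cx=D@XD[:2];cy=D@np.array([-XD[1],XD[0]])
def st(s,l): print(l,s.sum(),'cx',np.round(np.percentile(cx[s],[2,50,98])*1000,1),'cy',np.round(np.percentile(cy[s],[2,50,98])*1000,1),'z',np.round(np.percentile(z[s],[2,50,98])*1000,1)) if s.sum() else print(l,0)
st((z>.155)&(z<.18)&(abs(cx-.05)<.03)&(abs(cy)<.03),'griptop')
st((z>.118)&(z<.15)&(abs(cx-.05)<.03)&(abs(cy)<.03),'griplow')
st((z>.03)&(z<.075)&(abs(cx-.025)<.022)&(abs(cy)<.02),'cup')
# retreat
p=at(.25,dx)[0]; move_ptp(np.array([.42,-.10,.35]),q)
print(current_clock())
for n in('scene','top'):
    c=capture(n);save(c,n+'9')
    print(n,[(s['xy'],s['conf'],np.round(world(c,*s['xy']),3)) for s in spot_in(n,'scoop_grip')[:2]+spot_in(n,'glass_a')[:2]])
a=cv2.resize(cv2.imread('pics/scene9.png')[130:280,160:340],(400,334),interpolation=cv2.INTER_CUBIC);b=cv2.resize(cv2.imread('pics/w9.png'),(400,334))
cv2.imwrite('pics/c9.png',np.hstack([a,b]))
```

```text
True 0.0028 [0.77 0.7  3.83]
[0.36 0.22 0.73]
[-0.19 -0.35 -0.46]
False
griptop 314 cx [41.  45.9 50.8] cy [-6.8  0.9  6.3] z [155.9 163.1 164.6]
griplow 133 cx [41.3 45.9 50.6] cy [5.  6.2 6.6] z [119.5 135.2 149.4]
cup 997 cx [ 9.2 23.5 42.8] cy [-15.2  -3.8  15.1] z [37.2 48.6 68.6]
29.3083
scene [([246.1, 234.0], 0.59, array([ 0.634, -0.029,  0.117])), ([193.6, 312.7], 0.92, array([ 0.827, -0.139,  0.115])), ([320.1, 308.3], 0.79, array([0.815, 0.138, 0.122]))]
top [([260.2, 164.1], 0.72, array([ 0.611, -0.034,  0.068])), ([302.6, 90.9], 0.88, array([ 0.779, -0.14 ,  0.108])), ([187.7, 95.8], 0.87, array([0.766, 0.132, 0.121]))]
```

View pics/c9.png

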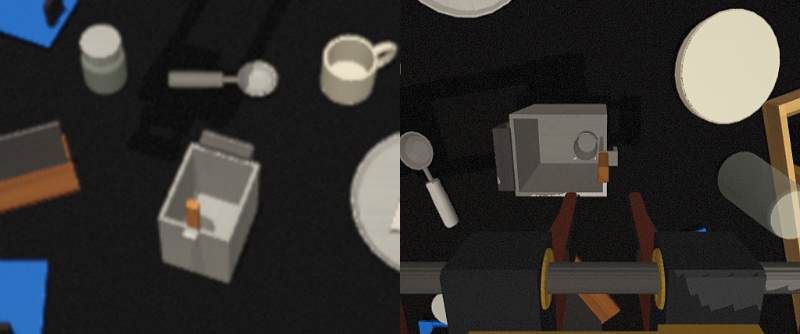

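View pics/top9.png

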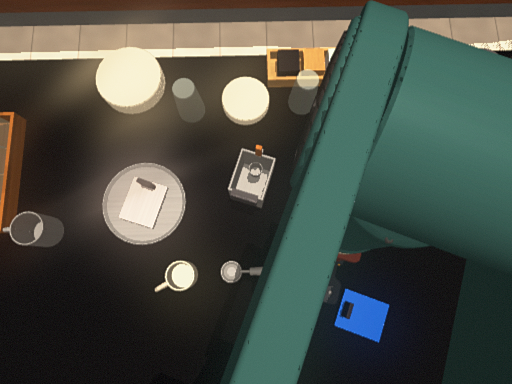

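View pics/scene9.png

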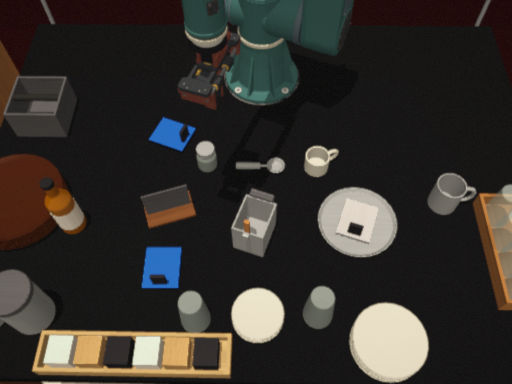

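The scoop hangs upright: grip top at z 164 mm as expected, with the upper and lower grip at the same cx of 45.9 mm. The cup is inside, the lid is on the tray and both glasses are standing. I'm handing in.

```bash
python3 -c "
from h import *
print(np.round(current_force(),2),current_clock());close_job()"
```

```text
[-0.53  0.76  0.71] 29.6083
the job is handed in; nothing more can be done
```

The job is done in the order asked and handed in at 29.6 s of the 64 s allowed; no verdict is reported.

**What I did:**
- **Lid:** I gripped the aluminium lid by its tab and tipped it 20° about the opposite edge. I then drew it 19 mm out from under the lip, lifted it off, and laid it flat and right way up on the tray. I left the two blue lids alone.
- **Scoop:** I took it off the rail and hung it by its hook over the caddy's +x rim, cup inside.

**Last checks:**
- The lid centre is within about 1 mm of the tray centre, with its top about 20 mm above the counter, as it should be when resting on its skirt.
- The grip top is at 164 mm, as expected, and the grip is upright. The cup is inside the walls.
- Both glasses are standing where they were, and the gripper is well clear of everything.
- The wrist force stayed at about 5 N or less in every reading I took.

**What disagreed:** The scene and top cameras differed by about 2 mm in x. The wrist camera matched the top one at the scoop grip and the caddy's +x wall, so I placed the scoop by those two. The first nudge to bring the scoop's strap against the wall stopped early on friction; I raised the scoop 1 mm and repeated it, and that worked.

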